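Mesh the chain sprocket on the opener's splined shaft and hold it down

TASK

First push the front door of the garage-door opener shut until it seats on its catch and stays shut by itself. Then pick up the toothed chain sprocket, turn it until it meshes with the splined shaft on top of the opener, slide it home and press it well down against its spring collar, so that the dark clip groove near the shaft's end stands clear above the hub. Finish while still gripping it and pressing it down (a workmate will snap the clip on), and leave the other things on the bench where they are.

Things in the scene. Friction and masses are not known exactly. Their poses are not given: they have to be found in the camera images.
- opener: Fixed grey sheet-metal drive unit, 180 (x) x 220 (y) x 140 mm high, open at its front (-x side), which the door covers. Origin: centre of its underside, on the bench; x points from front to back, z up; turned by up to 0.25 rad. It cannot be shifted.
- door (a joint): Angle of the front door, rad: 0 = shut, grows as its free edge swings out to the robot; starts at 0.35 to 0.75. Light friction, stays where left. From about 0.08 rad a spring roller catch resists with up to 6 N at the free edge; past about 0.03 rad it snaps the door to 0 and holds it; short of that it pushes the door back out. Shut means under 0.02 with nothing touching the opener or its door.
- door_hinge (a point): Lower end of the door's vertical hinge line, 4 mm above the bench, at x = -90, y = +100 mm in the opener's frame. The door is an upright white panel, 200 mm from the hinge line to its free edge, 130 mm high, 6 mm thick; shut, it runs along the opener's -y. A finger lip 15 mm proud is 34 mm above the bench, near the free edge.
- door_edge (a point): Point on the door's outer face, 165 mm from the hinge line and 104 mm above the bench: a good place to push. Its frame turns with the door: -x is the outward normal of the face, 6 mm in front of the hinge line.
- shaft: Fixed upright steel splined shaft on the opener. Origin: on its axis, on the housing's top face (140 mm above the bench). Four splines (a cross 32 mm over the tips, each 8 mm wide) lie along its own +-x and +-y, at a random yaw, up to 50 mm above the origin; a round pilot 20 mm thick goes on to 62 mm, its last 4 mm chamfered. Dark clip groove at 56 to 57.5 mm. It does not turn.
- collar (a joint): Downward travel, m, of the dark spring collar (disc 48 mm wide round the shaft's foot): 0 = up, 0.010 = hard stop. Its top, on which the sprocket seats, is 22 mm above the shaft's origin when up. It takes 9 N to start and 0.7 N per mm more (16 N at 10 mm), the sprocket's weight included; that alone does not move it. Well pressed means 6 mm or more.
- sprocket: Steel sprocket, 0.3 to 0.54 kg, left or right of the opener. Origin: centre of underside. Toothed flange 92 mm wide, 6 mm thick; eight-sided hub 50 mm across flats, 40 mm high in all; flats face its +-x, +-y and diagonals. Through bore 35 mm wide, four keys 7 mm wide on the diagonals, 11.3 mm from the axis. Meshes with its x along the shaft's x or y; play 1.3 mm, 0.1 rad.
- pulley: Bystander, leave alone: loose steel pulley, smooth-rimmed, 80 mm in diameter, 24 mm high, plain round bore. Origin: centre of its underside.
- jar: Bystander, leave alone: glass jar, 60 mm in diameter, 85 mm high. Origin: centre of its underside.
- tin: Bystander, leave alone: tin can, 72 mm in diameter, 75 mm high. Origin: centre of its underside.

How it is judged:
By the outcome, as a careful person would: the job done as asked, in the order asked, and still so for the second after the job is handed in, while the arm keeps its last pose, push and grip.
It also fails if it takes over 64 s, if anything falls off the work surface, if the arm or the gripper's body presses on something with over 40 N, if the wrist force passes 120 N, or if a joint passes its speed limit or range.

ROBOT

A 7-joint arm with a two-finger parallel gripper is mounted at the origin on the work surface. World frame = base frame: x ahead of the robot, y to its left, z up, the work surface at z = 0. Lengths are in mm, angles in rad, forces in N, time in s.
With the tool pointing down it reaches from about 400 to 875 mm from the base axis. Payload 4.4 kg.
Tool frame: the origin (TCP) lies midway between the tips of the shut fingers; the grasp point (between the pads) lies 19 mm behind it (ctrl.grip_point_offset is the distance from the TCP to the grasp point, in mm); z points along the fingers, y is the line along which they close (so a half turn about z gives the same grasp; the last joint's range is limited). The gripper opens to 85 mm and grips with 20 to 120 N. Pads are 22 mm wide; open, the fingers measure 114 mm over their backs; the gripper's body (76 mm by 85 mm) begins 54 mm behind the grasp point. The pads swing forward as they close: fully open they stand 13 mm farther back than shut.
Start: joints at [1.124, 0.628, 0.038, 1.517, -0.027, 0.996, -0.02], TCP at [241.609, -603.442, 231.313] pointing down, gripper open.
Joint ranges: [-3.06, 3.06], [-0.37, 2.12], [-1.25, 1.32], [0.18, 2.47], [-1.1, 4.24], [0.23, 1.98], [-2.94, 2.94]. Speed limits (rad/s): [2.57, 2.57, 3.14, 3.14, 3.14, 3.14, 3.14].

INTERFACE

Orientations are given as [roll, pitch, yaw] about the fixed x, y, z axes, in that order (R = Rz(yaw) Ry(pitch) Rx(roll)).
In Python, from cell import ctrl, get_image, calibration gives the robot as it stands (ctrl), with the cameras as plain functions.
- The arm moves only by the shell command python3 nudge.py FILE, which reads ROWS from the file FILE. ROWS is one flat JSON list of numbers that holds 1 to 12 rows one after another, with no inner brackets; each row has 7 numbers: dx, dy, dz in shares of the most that a row can go, 1 being 50 mm, then a rotation vector rx, ry, rz in shares of 180 degrees (1.0 is 180 degrees), then the finger opening in mm; each row shifts and turns the commanded pose from where the row before left it, along the tool's axes as they then stand; what a row does not reach is not made up. A row lasts 1/10 s, in which the tool goes at most 50 mm and 0.15 rad, less where a joint would pass 70% of its speed; a pose out of reach is approached as far as the arm can. The fingers move at their own pace and stop on an object; the grip force is fixed at half the most. Time passes only in rows, so rows that do not move let the fingers close. It prints the time, the measured TCP pose, the force, the opening and the grip force at its end. Shift and turn numbers lie between -1 and 1, and a call with a number outside is refused. Input that does not fit is refused with a message, and nothing moves.
- ctrl.read_state(): the state, without advancing time (a new reading comes with each control period).
- get_image(name): name is "scene" or "top" or "wrist"; returns the picture (480x640x3 uint8, blue, green, red); there is no depth.
- calibration(name): a dict with "fx", "fy", "cx", "cy" (pixels), "rvec" (rotation vector, rad) and "tvec" (3), from world to camera coordinates, as OpenCV has them; the wrist camera has in their place "hand_eye" (4x4, takes a point from camera to tool coordinates, whose origin is the TCP and whose axes are the flange's). Camera axes: x right, y down, z forward; pixel columns grow to the right and rows downward; lengths in mm; the calibration is good to about 2 mm. A picture is of the moment at which its call begins: read the wrist's pose just before it. calibration takes no time and is no camera call.
- ctrl.finish_job(): hands the job in; it is judged then, once.
The state is a dict: "clock": time; "qpos": joint angles; "qd": joint speeds; "tau": joint torques, N m; "eef_pos": TCP position; "tool_rot": TCP orientation; "force": force on the tool from outside, world axes, zero at the start; "torque": the same for the moment, N m; "width": finger opening in mm; "gripper_force": force on a finger pad.
Only numpy, scipy, OpenCV 4.12 (cv2) and the standard library are available. Lean on these libraries where they do the work, as an engineer would, in place of code of your own. Each camera call takes 0.05 s, during which the arm holds its last target. There are 200 camera calls.

## Working session

There is one attempt and no reset: what is moved stays moved. The work goes in short steps, Python scripts to look and compute and a shell command to move; the robot and the scene stay as the last step left them, time stands still between calls to the robot, and variables do not carry over. Pictures are saved under pics/ and viewed, at most 10 in all, crops included, and the job is handed in when it is done.

```bash
ls; mkdir -p pics
python3 - <<'E'
from cell import ctrl, get_image, calibration
import cv2,numpy as np
s=ctrl.read_state();print(s)
for n in("scene","top"):
    cv2.imwrite(f"pics/{n}0.png",get_image(n));c=calibration(n);print(n,c)
print(calibration("wrist"),ctrl.grip_point_offset)
E
```

```text
cell.py
nudge.py
pics
{'clock': 0.0, 'qpos': array([ 1.12419507,  0.62935656,  0.03838305,  1.51833429, -0.02701304,
        0.99627788, -0.01998703]), 'qd': array([-1.44854493e-03, -6.45482693e-05,  5.87773958e-04, -1.11235160e-03,
       -5.69417388e-04, -1.39035682e-03,  4.72615095e-04]), 'tau': array([ 1.00413989e-03, -5.63405478e+01,  1.22708078e+00, -1.93445152e+01,
        1.11092094e-02,  1.04404741e-02, -3.11585040e-05]), 'eef_pos': array([ 241.42174373, -602.8549484 ,  230.39200526]), 'tool_rot': array([-3.13973224e+00, -2.12940099e-05,  3.80855525e-01]), 'force': array([-0.7129822 , -0.04288904,  0.07536345]), 'torque': array([-0.03050727,  0.01054455, -0.04816174]), 'gripper_force': 0.0, 'width': 85.13510952733881}
scene {'fx': 522.6525423218155, 'fy': 522.6525423218155, 'cx': 324.20243368579673, 'cy': 239.0720459366248, 'rvec': array([ 0.73166249,  2.69977018, -0.98890092]), 'tvec': array([ 499.59708737, -163.6766318 , 1662.85103103])}
top {'fx': 609.6540881347864, 'fy': 609.6540881347864, 'cx': 321.87272322223515, 'cy': 234.30336427223833, 'rvec': array([ 2.15720265, -2.06594983,  0.22208999]), 'tvec': array([ -28.21898164,  590.7413132 , 1626.50947598])}
{'fx': 405.6198137792584, 'fy': 405.6198137792584, 'cx': 318.95719415934093, 'cy': 236.54516189186097, 'hand_eye': array([[-7.27053703e-04, -9.52764176e-01, -3.03710217e-01,
         7.80295375e+01],
       [ 9.99998227e-01, -1.22035864e-03,  1.43446469e-03,
        -1.32416402e+00],
       [-1.73734196e-03, -3.03708635e-01,  9.52763374e-01,
        -1.42467972e+02],
       [ 0.00000000e+00,  0.00000000e+00,  0.00000000e+00,
         1.00000000e+00]])} 18.700000000000003
```

View pics/scene0.png

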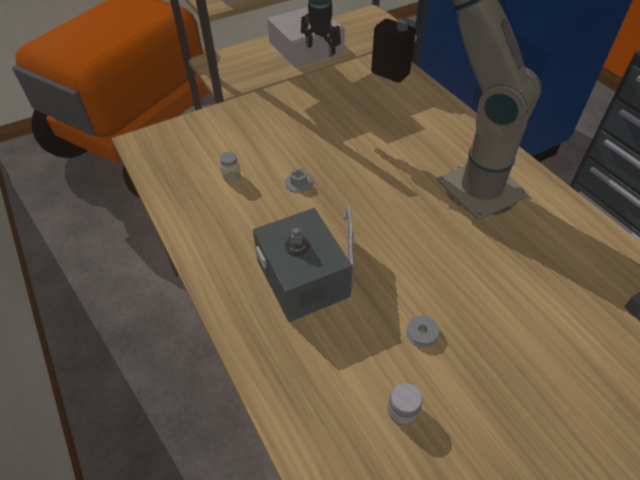

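View pics/top0.png

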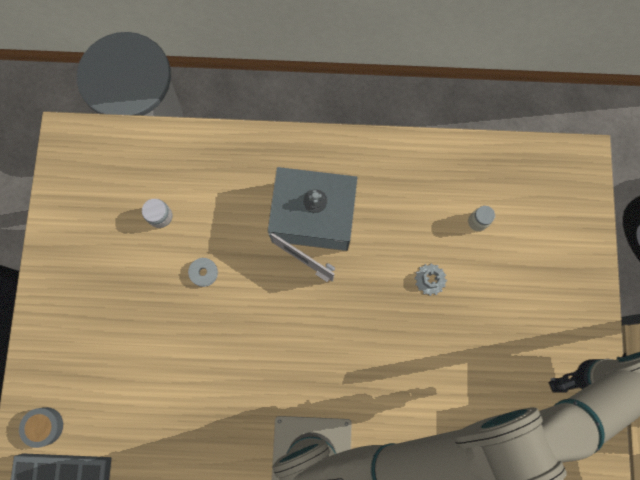

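The scene shows the robot at the top right and the opener in the middle with its door ajar. In the top view the opener's top face is centred near (315,208). The door runs from (272,236) to its free edge at (332,272). The sprocket is at (431,279), the jar at (483,217), the pulley at (203,272) and the tin at (157,212).

```bash
cat > h.py <<'E'
from cell import ctrl, get_image, calibration
import cv2,numpy as np
from scipy.spatial.transform import Rotation as R
def cam(n,s=None):
    c=calibration(n);K=np.array([[c['fx'],0,c['cx']],[0,c['fy'],c['cy']],[0,0,1]])
    if n=="wrist":
        s=s or ctrl.read_state()
        T=np.eye(4);T[:3,:3]=R.from_euler('xyz',s['tool_rot']).as_matrix();T[:3,3]=s['eef_pos']
        W=T@c['hand_eye'];return K,W[:3,:3],W[:3,3]
    Rm=cv2.Rodrigues(c['rvec'])[0];return K,Rm.T,-Rm.T@np.array(c['tvec']).ravel()
def ray(C,uv):
    K,Rm,o=C;d=Rm@np.linalg.inv(K)@np.array([*uv,1.]);return o,d/np.linalg.norm(d)
def onz(C,uv,z):
    o,d=ray(C,uv);return o+d*(z-o[2])/d[2]
def proj(C,p):
    K,Rm,o=C;q=K@(Rm.T@(np.asarray(p,float)-o));return q[:2]/q[2]
E
python3 - <<'E'
from h import *
T=cam("top");np.set_printoptions(precision=1,suppress=True)
for n,uv,z in[("topTL",(276,169),140),("topTR",(357,178),140),("topBR",(349,240),140),("topBL",(270,233),140),("hinge",(272,236),134),("free",(333,272),134),("shaft",(316,195),200),("sprocket",(432,277),40),("jar",(484,214),85),("pulley",(203,271),24),("tin",(155,209),75)]: print(n,onz(T,uv,z))
im=cv2.imread("pics/top0.png")
a=cv2.resize(im[160:290,260:360],None,fx=4.5,fy=4.5,interpolation=2)
b=cv2.resize(im[255:305,406:456],None,fx=6.7,fy=6.7,interpolation=2)
o=np.zeros((590,800,3),np.uint8);o[:585,:450]=a[:585,:450];o[:335,460:795]=b[:335,:335];cv2.imwrite("pics/c1.png",o)
E
```

```text
topTL [749.4 128.4 140. ]
topTR [733.8 -90.8 140. ]
topBR [562.7 -75.  140. ]
topBL [572.4 133.9 140. ]
hinge [565.8 128.7 134. ]
free [476.8 -36.3 134. ]
shaft [664.8  16.4 200. ]
sprocket [ 488.7 -312.3   40. ]
jar [ 663.2 -446.4   85. ]
pulley [480.2 324.8  24. ]
tin [639.9 461.7  75. ]
```

View pics/c1.png

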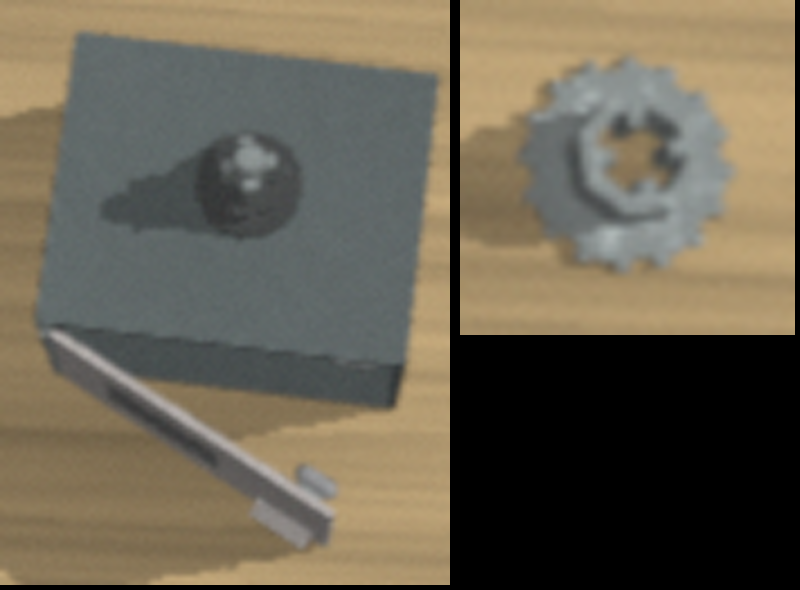

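The crop puts the housing's top corners at about (277,167), (357,177), (350,241) and (269,232), so the opener's yaw is about −0.055. The door is open about 0.44 rad. The sprocket's bore with its four keys shows clearly, and I'll look at it again on the way past.

The manual's scale: shifts go in shares of 50 mm and turns go in shares of 180 degrees. Converting my numbers, -35 mm is -0.7, 30 mm is 0.6, 0.127 rad / 3.1416 = 0.0404.

```bash
echo '[0,0,0,0,0,0.0404,85,0,0,0,0,0,0.0404,85,0,0,0,0,0,0.0404,85,0.6,-0.7,0,0,0,0,85,0.6,-0.7,0,0,0,0,85,0.6,-0.7,0,0,0,0,85,0.6,-0.7,0,0,0,0,85,0.6,-0.7,0,0,0,0,85,0.6,-0.7,0,0,0,0,85,0.6,-0.7,0,0,0,0,85,0.6,-0.7,0,0,0,0,85,0,0,0,0,0,0,85]' > mv.in && python3 nudge.py mv.in
python3 - <<'E'
from h import *
s=ctrl.read_state();im=get_image("wrist");cv2.imwrite("pics/w1.png",im);np.savez("w1.npz",**s)
print(s['eef_pos'],s['tool_rot'],s['qpos'],proj(cam("wrist",s),[489,-312,40]))
E
```

```text
clock: 1.3
eef_pos: [487.4, -315.4, 230.7]
tool_rot: [-3.136, -0.003, 0.012]
force: [0.7, -0.1, -0.3]
width: 85.0
gripper_force: 0.0
[ 487.39538729 -315.3808841   230.71356632] [-3.13647159e+00 -2.81180931e-03  1.19264282e-02] [ 0.44215221  0.53125676  0.13442733  1.72014056 -0.0944879   0.89672453
 -0.94151987] [317.13550917 203.00652759]
```

View pics/w1.png

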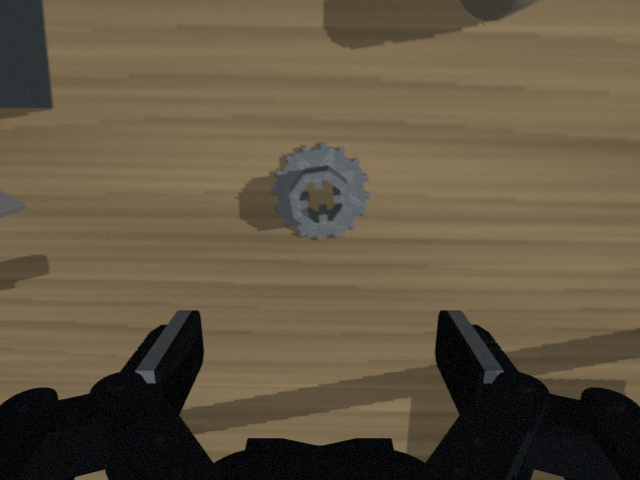

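The wrist view shows the sprocket flange at about (320,191), the hub top at about (322,200), and the keys roughly up, down, left and right in the image. The door comes first.

To row units: 45 mm is 0.9, -44 mm is -0.88, 0.012 rad / 3.1416 = 0.0038.

```bash
echo '[-0.14,-0.88,0,0,0,0,0,-0.14,-0.88,0,0,0,0,0,-0.14,-0.88,0,0,0,0,0,-0.14,-0.88,0,0,0,0,0,-0.14,-0.88,0,0,0,0,0,-0.14,-0.88,0,0,0,0,0,-0.16,-0.88,0,0,0,0.0038,0,0,0,0.9,0,0,0,0,0,0,0.9,0,0,0,0,0,0,0.9,0,0,0,0,0,0,0,0,0,0,0]' > mv.in && python3 nudge.py mv.in
```

```text
clock: 2.45
eef_pos: [427.2, -16.5, 91.5]
tool_rot: [3.141, 0.013, -0.014]
force: [-1.1, -0.2, 0.9]
width: 0.3
gripper_force: 0.0
```

Run:
```python
import cv2,numpy as np
im=cv2.imread("pics/w1.png")[130:250,260:380]
o=cv2.resize(im,None,fx=5,fy=5,interpolation=cv2.INTER_CUBIC);cv2.imwrite("pics/c2.png",cv2.convertScaleAbs(o,alpha=1.5))
```

```text
(no output)
```

View pics/c2.png

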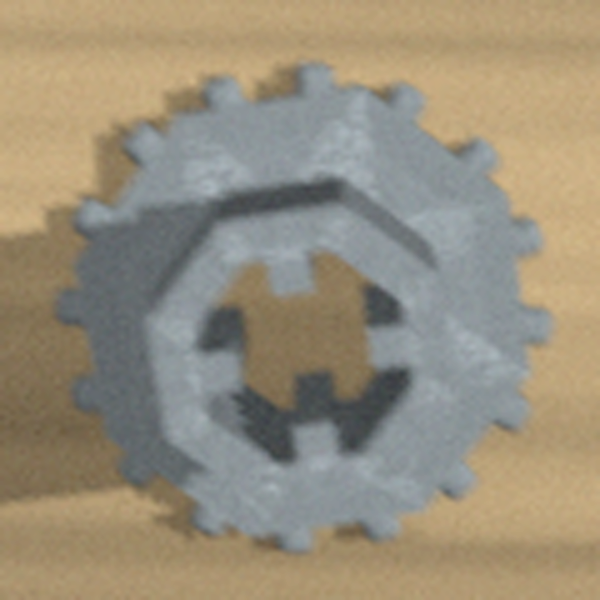

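The crop shows the four key tops at (292,275), (318,440), (222,370) and (392,345), centred on about (306,358).

```bash
python3 - <<'E'
from h import *
s=dict(np.load("w1.npz"));C=cam("wrist",s)
P=[onz(C,(260+x/5-.4,130+y/5-.4),40) for x,y in[(292,275),(318,440),(222,370),(392,345)]]
print(np.round(P,1),np.mean(P,0))
for a,b in((0,1),(2,3)):
    d=P[a]-P[b];print(np.arctan2(d[1],d[0])%(np.pi/2)-np.pi/4,np.linalg.norm(d))
print("flange",onz(C,(320,191),6))
E
echo '[0.52,0.08,0,0,0,0,0,0.52,0.08,0,0,0,0,0,0.52,0.1,0,0,0,0,0,0.44,0.1,0,0,0,0,0,0,0,0,0,0,0,0]' > mv.in && python3 nudge.py mv.in
```

```text
[[ 504.6 -312.6   40. ]
 [ 476.4 -317.3   40. ]
 [ 488.3 -301.    40. ]
 [ 493.  -329.4   40. ]] [ 490.56463019 -315.05164099   40.        ]
-0.619781240862417 28.58030897243664
-0.6244637468606318 28.830796281805203
flange [ 492.56831708 -314.31975245    6.        ]
clock: 2.95
eef_pos: [535.3, -36.6, 99.0]
tool_rot: [3.141, -0.007, -0.015]
force: [0.1, -0.4, -0.1]
width: 0.3
gripper_force: 0.0
```

To row units: 4 mm is 0.08, 2 mm is 0.04.

```bash
echo '[0.08,0,0.04,0,0,0,0,0.08,0,0.04,0,0,0,0,0,0,0.04,0,0,0,0]' > mv.in && python3 nudge.py mv.in;echo '[0.06,0,0,0,0,0,0,0,0,0,0,0,0,0]' > mv.in && python3 nudge.py mv.in; echo '[0.06,0,0,0,0,0,0,0,0,0,0,0,0,0]' > mv.in && python3 nudge.py mv.in
```

```text
clock: 3.25
eef_pos: [538.6, -34.8, 91.2]
tool_rot: [-3.142, 0.001, -0.012]
force: [-4.9, 0.7, 3.5]
width: -0.0
gripper_force: 0.0
clock: 3.45
eef_pos: [538.9, -34.2, 89.5]
tool_rot: [-3.141, 0.007, -0.012]
force: [-4.7, 2.0, -1.0]
width: -0.1
gripper_force: 0.0
clock: 3.65
eef_pos: [543.9, -34.6, 89.8]
tool_rot: [-3.141, 0.003, -0.012]
force: [-1.6, -0.5, -1.1]
width: 0.1
gripper_force: 0.0
```

To row units: 3 mm is 0.06.

```bash
echo '[0.06,0,0,0,0,0,0,0,0,0,0,0,0,0]' > mv.in && python3 nudge.py mv.in; echo '[0.06,0,0,0,0,0,0,0,0,0,0,0,0,0]' > mv.in && python3 nudge.py mv.in
```

```text
clock: 3.85
eef_pos: [546.9, -34.8, 90.0]
tool_rot: [-3.141, 0.003, -0.012]
force: [-5.3, 0.9, 0.8]
width: 0.2
gripper_force: 0.0
clock: 4.05
eef_pos: [546.9, -34.9, 89.5]
tool_rot: [-3.141, 0.009, -0.013]
force: [-9.2, -0.3, 1.3]
width: 0.2
gripper_force: 0.0
```

To row units: 3 mm is 0.06.

```bash
echo '[0.06,0,0,0,0,0,0,0.06,0,0,0,0,0,0,0,0,0,0,0,0,0]' > mv.in && python3 nudge.py mv.in; echo '[-0.5,0,0,0,0,0,0,-0.7,0,0,0,0,0,0,-0.6,0,-0.6,0,0,0,85,0,0,-0.9,0,0,0,85,0,0.4,-0.9,0,0,0,85,0,0,0,0,0,0,85]' > mv.in && python3 nudge.py mv.in
python3 - <<'E'
from h import *
s=ctrl.read_state();t=get_image("top");w=get_image("wrist")
cv2.imwrite("pics/t2.png",t);cv2.imwrite("pics/w2.png",w);np.savez("w2.npz",**s)
o=np.zeros((480,800,3),np.uint8);o[:,:300]=cv2.resize(t[160:280,275-15:335],(300,480),interpolation=2);o[:,320:]=w[:,80:560];cv2.imwrite("pics/c3.png",o)
E
```

```text
clock: 4.35
eef_pos: [546.4, -34.9, 88.4]
tool_rot: [-3.141, 0.022, -0.013]
force: [-20.3, 0.7, 3.6]
width: 0.2
gripper_force: 0.0
clock: 4.95
eef_pos: [472.5, -56.9, 216.3]
tool_rot: [3.139, -0.015, -0.015]
force: [0.4, -0.8, -0.7]
width: 58.1
gripper_force: 0.0
```

View pics/c3.png

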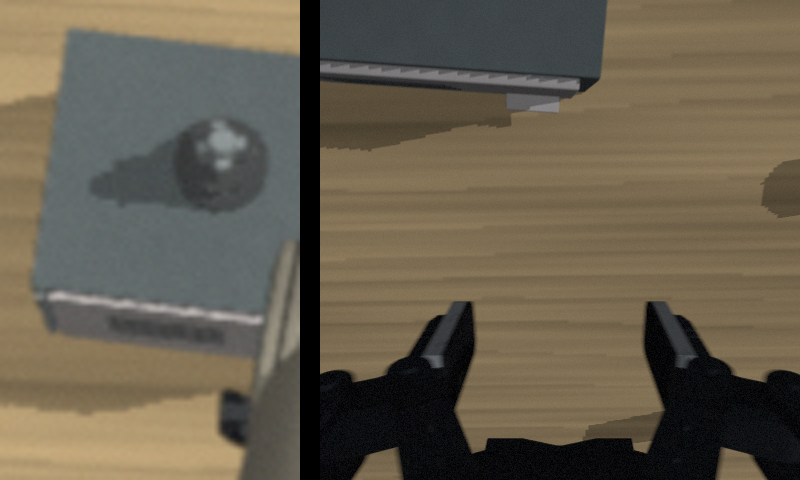

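The door lies flush along the housing's front edge, the white strip from (320,65) to (580,85), so it stayed shut after I let go. Next I look at the shaft from above.

To row units: -45 mm is -0.9, 40 mm is 0.8.

```bash
echo '[0,0,-0.9,0,0,0,85,0,0,-0.9,0,0,0,85,0.8,-0.3,-0.2,0,0,0,85,0.8,-0.3,-0.1,0,0,0,85,0.8,-0.3,0,0,0,0,85,0.8,-0.3,0,0,0,0,85,0.6,-0.26,0,0,0,0,85,0,0,0,0,0,0,85,0,0,0,0,0,0,85]' > mv.in && python3 nudge.py mv.in
python3 - <<'E'
from h import *
s=ctrl.read_state();w=get_image("wrist");cv2.imwrite("pics/w3.png",w);np.savez("w3.npz",**s)
C=cam("wrist",s);u,v=proj(C,[665,16,195]).astype(int);print(u,v)
u=np.clip(u,50,590);v=np.clip(v,50,430)
print(u-50,v-50)
cv2.imwrite("pics/c4.png",cv2.convertScaleAbs(cv2.resize(w[v-50:v+50,u-50:u+50],(600,600),interpolation=2),alpha=1.5))
E
```

```text
clock: 5.95
eef_pos: [657.7, 17.5, 312.8]
tool_rot: [3.141, 0.004, -0.011]
force: [-1.8, -0.6, 0.5]
width: 85.2
gripper_force: 0.0
322 217
272 167
```

View pics/c4.png

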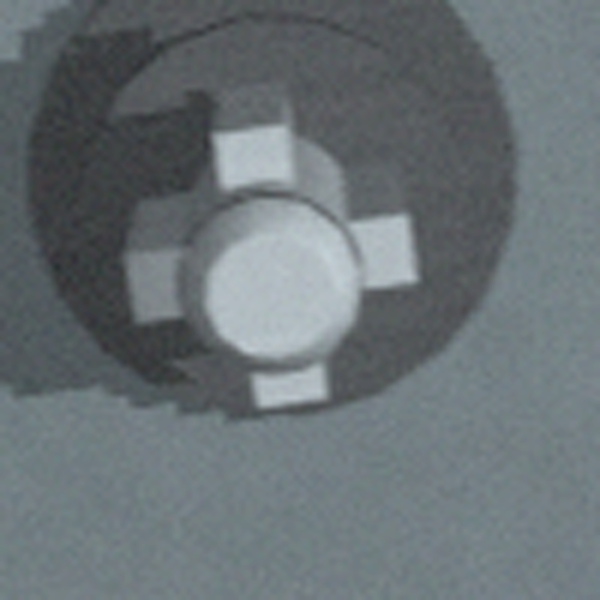

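The crop shows the spline tips at (252,132), (293,405), (130,294) and (414,250), and the pilot's top disc centred near (282,296).

Run:
```python
from h import *
s=dict(np.load("w3.npz"));C=cam("wrist",s)
P=[onz(C,(272+x/6-.4,167+y/6-.4),190) for x,y in[(252,132),(293,405),(130,294),(414,250)]]
print(np.round(P,1),np.mean(P,0))
for a,b in((0,1),(2,3)):
    d=P[a]-P[b];print((np.arctan2(d[1],d[0])+np.pi/4)%(np.pi/2)-np.pi/4,np.linalg.norm(d))
print("pilot",onz(C,(272+282/6-.4,167+296/6-.4),202))
```

```text
[[683.8  21.7 190. ]
 [652.2  17.5 190. ]
 [665.5  35.7 190. ]
 [670.2   3.8 190. ]] [667.91601582  19.67005686 190.        ]
0.13175712293094433 31.87676679854416
0.14621978923912593 32.27775426860324
pilot [668.26140271  18.58233061 202.        ]
```

Shaft: (668.1, 19.2), yaw 0.139. Sprocket: (490.6, −315), yaw −0.622. Grip at yaw −0.62 and place at +0.14.

```bash
cat > to.py <<'E'
import sys
from h import *
s=ctrl.read_state();M=R.from_euler('xyz',s['tool_rot']).as_matrix();t=np.array(eval(sys.argv[1]),float);g=eval(sys.argv[2])
G=R.from_euler('xyz',[np.pi,0,g]).as_matrix()
print("tool d",np.round(M.T@(t-s['eef_pos']),1),"rot",np.round(R.from_matrix(M.T@G).as_rotvec(),3),"q",np.round(s['qpos'],2))
E
echo '[-0.4,0.84,0,0,0,0,85,-0.4,0.84,0,0,0,0,85,-0.4,0.84,0,0,0,0,85,-0.4,0.84,0,0,0,0,85,-0.4,0.84,0,0,0,0,85,-0.4,0.84,0,0,0,0,85,-0.4,0.84,0,0,0,0,85,-0.4,0.8,0,0,0,0.035,85,0,0,0.6,0,0,0.0398,85,0,0,0.6,0,0,0.0398,85,0,0,0.8,0,0,0.0398,85,0,0,0.8,0,0,0.0398,85]' > mv.in && python3 nudge.py mv.in
echo '[0,0,0,0,0,0,85]' > mv.in && python3 nudge.py mv.in; python3 to.py '[490.6,-315,8]' -0.62
```

```text
clock: 7.2
eef_pos: [492.9, -315.6, 174.9]
tool_rot: [-3.141, -0.001, -0.629]
force: [-0.7, -0.0, 0.6]
width: 85.2
gripper_force: 0.0
clock: 7.3
eef_pos: [489.6, -312.8, 170.9]
tool_rot: [3.14, 0.011, -0.624]
force: [-0.3, 0.4, 0.3]
width: 84.7
gripper_force: 0.0
tool d [  3.9   1.  162.9] rot [ 0.001  0.011 -0.004] q [ 0.35  0.62  0.27  1.77 -0.22  0.79 -1.46]
```

To row units: 40 mm is 0.8, 30 mm is 0.6.

```bash
echo '[0.02,0,0.8,0,0,0,85,0.02,0,0.8,0,0,0,85,0,0,0.8,0,0,0,85,0,0,0.6,0,0,0,85,0,0,0.2,0,0,0,85,0,0,0,0,0,0,85,0,0,0,0,0,0,85]' > mv.in && python3 nudge.py mv.in; python3 to.py '[490.6,-315,8]' -0.62;echo '[0,0,0,0,0,0,85]' > mv.in && python3 nudge.py mv.in; python3 to.py '[490.6,-315,8]' -0.62
```

```text
clock: 8.0
eef_pos: [496.9, -317.5, 17.5]
tool_rot: [-3.141, -0.003, -0.622]
force: [0.7, -0.2, 0.4]
width: 84.9
gripper_force: 0.0
tool d [-6.6  1.6  9.5] rot [-0.    -0.003 -0.002] q [ 0.41  0.85  0.18  1.84 -0.3   0.47 -1.4 ]
clock: 8.1
eef_pos: [497.1, -317.4, 17.6]
tool_rot: [-3.141, -0.004, -0.622]
force: [1.2, -1.2, -0.2]
width: 85.2
gripper_force: 0.0
tool d [-6.7  1.8  9.6] rot [-0.    -0.004 -0.002] q [ 0.41  0.85  0.18  1.84 -0.3   0.47 -1.4 ]
```

To row units: 10 mm is 0.2, -7 mm is -0.14.

```bash
echo '[-0.14,0.04,0.2,0,0,0,85,0,0,0,0,0,0,85,0,0,0,0,0,0,85,0,0,0,0,0,0,40,0,0,0,0,0,0,40,0,0,0,0,0,0,40,0,0,0,0,0,0,40,0,0,0,0,0,0,40]' > mv.in && python3 nudge.py mv.in; python3 to.py '[490.6,-315,8]' -0.62
echo '[0,0,0,0,0,0,40,0,0,-0.4,0,0,0,40,0,0,-0.4,0,0,0,40,0,0,0,0,0,0,40,0,0,0,0,0,0,40,0,0,0,0,0,0,40]' > mv.in && python3 nudge.py mv.in
python3 - <<'E'
from h import *
s=ctrl.read_state();w=get_image("wrist");cv2.imwrite("pics/w4.png",w);np.savez("w4.npz",**s)
cv2.imwrite("pics/c5.png",cv2.convertScaleAbs(cv2.resize(w[220:420,220:420],(600,600),interpolation=2),alpha=1.5))
E
```

```text
clock: 8.9
eef_pos: [489.5, -314.1, 6.0]
tool_rot: [-3.141, -0.001, -0.622]
force: [-0.5, 0.6, 5.7]
width: 49.2
gripper_force: 64.0
tool d [ 1.4  0.1 -2. ] rot [-0.    -0.001 -0.002] q [ 0.42  0.86  0.17  1.86 -0.3   0.44 -1.39]
clock: 9.5
eef_pos: [488.0, -313.3, 44.1]
tool_rot: [3.142, 0.002, -0.622]
force: [-0.1, -0.3, -4.8]
width: 48.7
gripper_force: 63.8
```

View pics/c5.png

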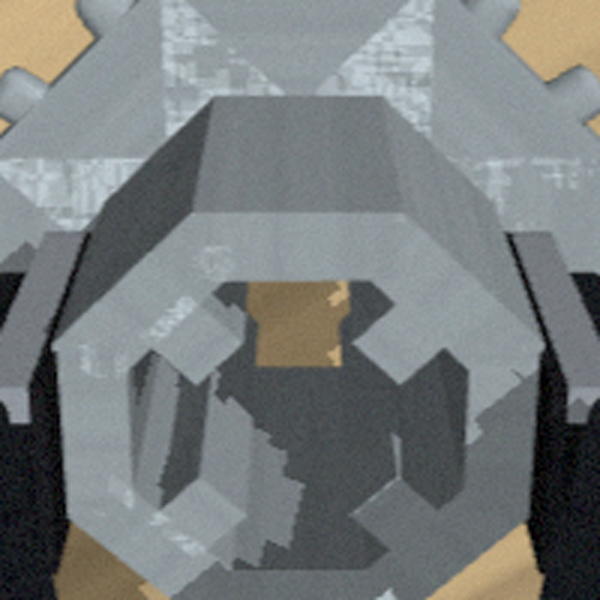

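The hub is gripped squarely on two flats, with the keys on the tool's diagonals. The key tips are at (220,362), (378,363), (222,498) and (377,497) in the crop.

```bash
python3 - <<'E'
from h import *
s=dict(np.load("w4.npz"));C=cam("wrist",s)
M=R.from_euler('xyz',s['tool_rot']).as_matrix()
z=s['eef_pos'][2]+34
P=np.array([M.T@(onz(C,(220+x/3-.3,220+y/3-.3),z)-s['eef_pos']) for x,y in[(220,362),(378,363),(222,498),(377,497)]])
print(np.round(P,1),P.mean(0))
for a,b in((0,3),(2,1)):
    d=P[a]-P[b];print(np.arctan2(d[1],d[0]),np.linalg.norm(d))
E
python3 to.py '[488,-313,300]' 0.139
```

```text
[[  9.2  -8.8 -34. ]
 [  9.    7.3 -34. ]
 [ -7.3  -8.9 -34. ]
 [ -7.2   7.5 -34. ]] [  0.91448322  -0.73717453 -34.00223779]
-0.7831539884835611 23.086813719066964
-2.3600805243449616 23.000872131339055
tool d [  -0.8   -0.3 -256. ] rot [-0.001  0.002 -0.761] q [ 0.4   0.8   0.2   1.86 -0.29  0.51 -1.4 ]
```

To row units: -40 mm is -0.8, -35 mm is -0.7, -0.127 rad / 3.1416 = -0.0404.

```bash
echo '[0,0,-0.8,0,0,0,40,0,0,-0.8,0,0,-0.0404,40,0,0,-0.8,0,0,-0.0404,40,0,0,-0.8,0,0,-0.0404,40,0,0,-0.7,0,0,-0.0404,40,0,0,-0.4,0,0,-0.0404,40,0,0,0,0,0,-0.0401,40,0,0,0,0,0,0,40]' > mv.in && python3 nudge.py mv.in; python3 to.py '[667.2,18.5,260]' 0.139
```

```text
clock: 10.35
eef_pos: [488.4, -313.9, 260.0]
tool_rot: [-3.141, 0.0, 0.139]
force: [-1.4, 0.7, -4.0]
width: 49.1
gripper_force: 64.9
tool d [ 2.231e+02 -3.044e+02  2.000e-01] rot [-0.001  0.    -0.   ] q [ 0.48  0.5   0.07  1.68 -0.04  0.96 -0.87]
```

To row units: -32 mm is -0.64, -31 mm is -0.62.

```bash
echo '[0.44,-0.6,0,0,0,0,40,0.44,-0.6,0,0,0,0,40,0.44,-0.6,0,0,0,0,40,0.44,-0.6,0,0,0,0,40,0.44,-0.6,0,0,0,0,40,0.44,-0.6,0,0,0,0,40,0.44,-0.6,0,0,0,0,40,0.44,-0.62,0,0,0,0,40,0.44,-0.62,0,0,0,0,40,0.5,-0.64,0,0,0,0,40,0,0,0,0,0,0,40,0,0,0,0,0,0,40]' > mv.in && python3 nudge.py mv.in; echo '[0,0,0,0,0,0,40]' > mv.in && python3 nudge.py mv.in;python3 to.py '[667.2,18.5,218]' 0.139
```

```text
clock: 11.55
eef_pos: [666.8, 19.7, 257.9]
tool_rot: [-3.141, 0.004, 0.139]
force: [-0.5, -1.8, -3.9]
width: 49.2
gripper_force: 64.8
clock: 11.65
eef_pos: [666.6, 16.5, 258.8]
tool_rot: [3.14, 0.003, 0.136]
force: [-0.7, -0.7, -3.3]
width: 49.2
gripper_force: 64.8
tool d [ 0.9 -1.9 40.8] rot [ 0.001  0.003 -0.003] q [-0.1   0.63  0.05  1.43 -0.03  1.09 -1.47]
```

To row units: 20 mm is 0.4, 15 mm is 0.3.

```bash
echo '[0,0,0.4,0,0,0,40,0,0,0.3,0,0,0,40,0,0,0,0,0,0,40,0,0,0,0,0,0,40]' > mv.in && python3 nudge.py mv.in>/dev/null;python3 to.py '[667.2,18.5,218]' 0.139;echo '[0,0,0,0,0,0,40]' > mv.in && python3 nudge.py mv.in>/dev/null;python3 to.py '[667.2,18.5,218]' 0.139;echo '[0,0,0,0,0,0,40]' > mv.in && python3 nudge.py mv.in>/dev/null;python3 to.py '[667.2,18.5,218]' 0.139
```

```text
tool d [ 0.1 -2.   7.3] rot [ 0.001  0.001 -0.003] q [-0.1   0.66  0.05  1.47 -0.04  1.01 -1.47]
tool d [-0.9 -1.4  8.4] rot [ 0.    -0.002 -0.002] q [-0.1   0.66  0.05  1.47 -0.04  1.01 -1.47]
tool d [-0.9 -1.   8.4] rot [ 0.    -0.002 -0.001] q [-0.1   0.66  0.05  1.47 -0.04  1.01 -1.47]
```

To row units: 8 mm is 0.16, -1 mm is -0.02.

```bash
echo '[-0.02,-0.02,0.16,0,0,0,40,0,0,0,0,0,0,40,0,0,0,0,0,0,40,0,0,0,0,0,0,40]' > mv.in && python3 nudge.py mv.in;python3 to.py '[667.2,18.5,218]' 0.139; echo '[0,0,0.1,0,0,0,40,0,0,0.1,0,0,0,40,0,0,0.08,0,0,0,40,0,0,0,0,0,0,40,0,0,0,0,0,0,40]' > mv.in && python3 nudge.py mv.in;python3 to.py '[667.2,18.5,218]' 0.139
```

```text
clock: 12.65
eef_pos: [666.6, 18.8, 217.4]
tool_rot: [3.142, -0.0, 0.139]
force: [-0.1, 0.6, -3.1]
width: 49.3
gripper_force: 64.7
tool d [ 0.5  0.4 -0.6] rot [ 0. -0. -0.] q [-0.1   0.67  0.05  1.48 -0.04  0.99 -1.47]
clock: 13.15
eef_pos: [666.5, 18.8, 203.1]
tool_rot: [-3.142, 0.0, 0.139]
force: [0.5, -0.6, -3.5]
width: 49.0
gripper_force: 64.7
tool d [  0.7   0.4 -14.9] rot [-0.  0. -0.] q [-0.1   0.68  0.05  1.5  -0.04  0.96 -1.47]
```

To row units: 3 mm is 0.06, 2 mm is 0.04.

```bash
echo '[0,0,0.06,0,0,0,40,0,0,0.04,0,0,0,40,0,0,0,0,0,0,40,0,0,0,0,0,0,40]' > mv.in && python3 nudge.py mv.in;echo '[0,0,0.06,0,0,0,40,0,0,0,0,0,0,40,0,0,0,0,0,0,40]' > mv.in && python3 nudge.py mv.in;echo '[0,0,0.06,0,0,0,40,0,0,0,0,0,0,40,0,0,0,0,0,0,40]' > mv.in && python3 nudge.py mv.in
```

```text
clock: 13.55
eef_pos: [666.5, 18.8, 198.3]
tool_rot: [3.142, 0.0, 0.139]
force: [-0.1, 0.3, -3.3]
width: 49.6
gripper_force: 64.7
clock: 13.85
eef_pos: [666.4, 18.8, 195.2]
tool_rot: [-3.142, 0.0, 0.139]
force: [-0.4, 0.5, -3.8]
width: 49.5
gripper_force: 64.7
clock: 14.15
eef_pos: [666.4, 18.8, 192.1]
tool_rot: [-3.142, 0.0, 0.139]
force: [-0.4, 0.4, -4.2]
width: 49.1
gripper_force: 64.7
```

Still no contact force, and it is about 4 mm past the spline tops by reckoning. I keep sliding it down.

To row units: 4 mm is 0.08.

```bash
echo '[0,0,0.08,0,0,0,40,0,0,0.08,0,0,0,40,0,0,0,0,0,0,40]' > mv.in && python3 nudge.py mv.in;echo '[0,0,0.08,0,0,0,40,0,0,0.08,0,0,0,40,0,0,0.08,0,0,0,40,0,0,0,0,0,0,40]' > mv.in && python3 nudge.py mv.in;echo '[0,0,0.06,0,0,0,40,0,0,0,0,0,0,40,0,0,0,0,0,0,40]' > mv.in && python3 nudge.py mv.in
```

```text
clock: 14.45
eef_pos: [665.9, 18.8, 183.4]
tool_rot: [-3.141, 0.002, 0.139]
force: [0.4, 1.0, -4.2]
width: 49.0
gripper_force: 64.7
clock: 14.85
eef_pos: [665.9, 18.8, 171.4]
tool_rot: [-3.141, 0.002, 0.139]
force: [0.4, -0.4, -4.1]
width: 49.0
gripper_force: 64.7
clock: 15.15
eef_pos: [666.6, 18.8, 169.3]
tool_rot: [3.142, -0.0, 0.139]
force: [-0.8, -0.0, -3.9]
width: 48.8
gripper_force: 64.7
```

To row units: 3 mm is 0.06.

```bash
echo '[0,0,0.06,0,0,0,40,0,0,0,0,0,0,40,0,0,0,0,0,0,40]' > mv.in && python3 nudge.py mv.in;echo '[0,0,0.06,0,0,0,40,0,0,0,0,0,0,40,0,0,0,0,0,0,40]' > mv.in && python3 nudge.py mv.in;echo '[0,0,0.06,0,0,0,40,0,0,0,0,0,0,40,0,0,0,0,0,0,40]' > mv.in && python3 nudge.py mv.in
```

```text
clock: 15.45
eef_pos: [667.1, 18.8, 167.7]
tool_rot: [3.142, -0.002, 0.139]
force: [-1.8, -0.4, 4.6]
width: 49.1
gripper_force: 65.9
clock: 15.75
eef_pos: [667.1, 18.8, 165.1]
tool_rot: [3.142, -0.002, 0.139]
force: [-3.0, -0.3, 7.3]
width: 49.2
gripper_force: 65.8
clock: 16.05
eef_pos: [667.1, 18.8, 162.4]
tool_rot: [3.142, -0.002, 0.139]
force: [-3.4, 0.4, 8.9]
width: 49.1
gripper_force: 66.0
```

To row units: 2 mm is 0.04, 1 mm is 0.02.

```bash
echo '[0,0,0.04,0,0,0,40,0,0,0.02,0,0,0,40,0,0,0,0,0,0,40,0,0,0,0,0,0,40]' > mv.in && python3 nudge.py mv.in;echo '[0,0,0,0,0,0,40]' > mv.in && python3 nudge.py mv.in
python3 - <<'E'
from h import *
s=ctrl.read_state();w=get_image("wrist");t=get_image("scene")
o=np.zeros((600,800,3),np.uint8);o[:480,:480]=cv2.resize(w[240:400,240:400],(480,480),interpolation=2);o[:400,490:790]=cv2.resize(t[195:315,245:335+0],(300,400),interpolation=2);cv2.imwrite("pics/c6.png",cv2.convertScaleAbs(o,alpha=1.4));print(s['eef_pos'])
E
```

```text
clock: 16.45
eef_pos: [667.1, 18.8, 159.8]
tool_rot: [3.142, -0.002, 0.139]
force: [-3.9, 0.1, 9.7]
width: 49.5
gripper_force: 66.2
clock: 16.55
eef_pos: [667.1, 18.8, 159.8]
tool_rot: [3.142, -0.002, 0.139]
force: [-3.3, 0.3, 11.0]
width: 49.2
gripper_force: 66.2
[667.08929573  18.80117731 159.8401204 ]
```

View pics/c6.png

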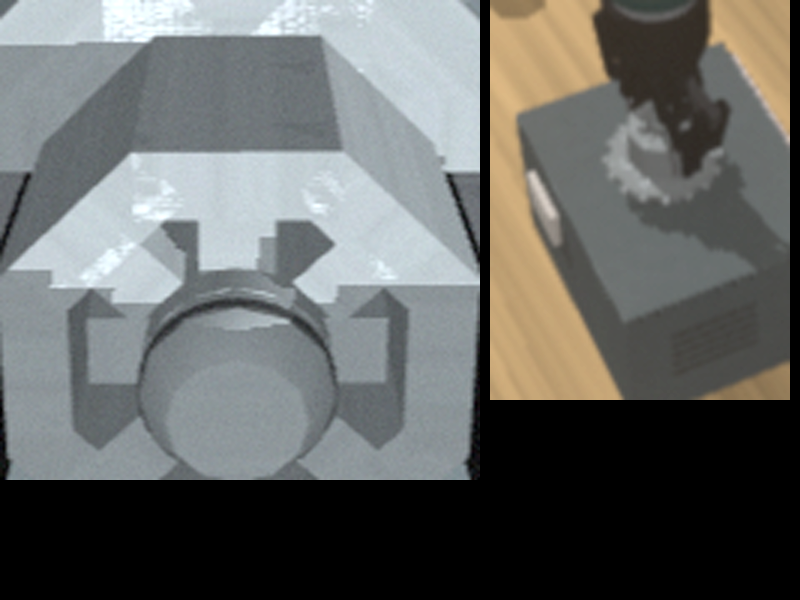

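The splines sit in the bore slots and the dark groove, near (240,305), stands clear above the hub. TCP travel and force both put the collar down about 8 mm, so I'm handing in while still pressing.

```bash
python3 -c "
from cell import ctrl, get_image, calibration
print(ctrl.finish_job())"
```

```text
the job is handed in; nothing more can be done
None
```

I handed the job in at about 16.6 s of the 64 s allowed: the door stayed shut on its catch, and the sprocket is meshed on the shaft, still gripped and pressed about 8 mm down with the clip groove clear; the hand-in returned no verdict.

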